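# Load the slide carrier into the slide reader

## Task

Load the metal slide carrier into the reader: slide it lengthways into the slot and push it gently in until you feel it meet the feeler plunger inside, whose depth is different every time, then press the plunger in by about 5 mm - clearly in, but not to its end - and leave the carrier lying there, straight in the slot. Leave the slide carton, jar, tip box and strip block where they stand.

Things in the scene. Friction and masses are not known exactly. Their poses are not given: they have to be found in the camera images.
- carrier: slide carrier: a flat aluminium slab 120 (x) x 50 (y) x 12 (z) mm, 0.10 to 0.21 kg, two glass slides let flush into its upper face; both ends are alike. It lies flat on the table. Origin at the centre of its underside; x along its length, z up.
- reader: slide reader, fixed: low white housing 150 (x) x 96 (y) x 46 (z) mm, letterbox slot in its front (-x) face. In front of the slot a supporting tongue 32 mm wide juts out 45 mm, its top 19 mm above the table, so that fingers can straddle it; grey trim 5 mm thick stands on the front face above the slot. Origin at the centre of its underside; x points into the slot, z up
- slot_mouth (a point): middle of the slot's floor at the mouth (housing's front face), 75 mm in front of the reader's origin, 20 mm above the table. The slot runs level along the reader's +x, 52.4 mm wide, 14.5 mm high; its side cheeks flare by about 3 mm at the mouth. The carrier alone slides in at under 2 N
- plunger (a joint): feeler plunger in the slot, out of sight: 0 untouched, grows (m) as the carrier presses it along the reader's +x, end at 0.012. No spring: friction holds it, it yields at about 7 N and stays. Untouched, its face stands 84 to 108 mm behind the mouth, different each time and not told; so in the end about 7 to 31 mm of the carrier stick out
- slide_box: slide carton, 55 x 85 x 32 mm, on the table; leave alone. Origin at the centre of its underside
- jar: small reagent jar with a screw cap, 43 mm across, 72 mm high, beside the reader; leave alone. Origin at the centre of its underside
- tip_box: pipette tip box with a lid, 84 x 101 x 62 mm; leave alone. Origin at the centre of its underside
- strip_block: black eight-well strip block, 26 x 130 x 31 mm; leave alone. Origin at the centre of its underside

How it is judged:
By the outcome, as a careful person would: the job done as asked, in the order asked, and still so for the second after the job is handed in, with the robot touching nothing.
It also fails if it takes over 61 s, if anything falls off the work surface, if the arm or the gripper's body presses on something with over 40 N, if the wrist force passes 120 N, or if a joint passes its speed limit or range.

## Robot

A 7-joint arm with a two-finger parallel gripper is mounted at the origin on a cart in front of the work surface, level with it; the furniture and walls round the work are solid. World frame = base frame: x ahead of the robot, y to its left, z up, the work surface at z = 0. Lengths are in m, angles in rad, forces in N, time in s.
With the tool pointing down it reaches from about 0.4 to 0.85 m from the base axis. Payload 10.4 kg.
Tool frame: the origin (TCP) lies between the finger pads; the fingertips stand 19 mm ahead of it and the grasp point (between the pads) is the TCP (manip.tip_reach is the z of the fingertips in the tool frame, in m); z points along the fingers, y is the direction in which the jaws open and shut (so a half turn about z gives the same grasp; the last joint's range is limited). The gripper opens to 85 mm and grips with 20 to 120 N. Pads are 22 mm wide; open, the fingers measure 114 mm over their backs; the gripper's body (76 mm by 85 mm) begins 54 mm behind the grasp point. The pads swing forward as they close: fully open they stand 13 mm farther back than shut.
Start: joints at [1.117, 0.332, -0.065, 1.46, 0.022, 1.35, -0.088], TCP at [0.261, -0.568, 0.25] pointing down, gripper open.
Joint ranges: [-2.6, 2.6], [-0.5, 2.12], [-1.47, 1.34], [0.16, 2.42], [-1.27, 4.41], [0.06, 2.06], [-2.6, 2.6]. Speed limits (rad/s): [2.22, 2.22, 2.79, 2.79, 3.14, 3.14, 3.14].

## Interface

Orientations are given as a unit quaternion [x, y, z, w].
In Python, from workcell import sensors, cams, manip gives the robot as it stands.
- The arm moves only by the shell command python3 -m jog 'ROWS' [FORCE]. ROWS is JSON, a list of rows, each a list of 3 entries, a list of its own where there are three numbers: the shift along the world's x, y, z in m, then the turn, a rotation vector about the world's x, y, z in rad, then the opening in per cent of the stroke, from 0 (shut) to 100 (fully open). In form: [[[dx, dy, dz], [wx, wy, wz], grip], ...]. A call has 1 to 5 rows; each row shifts and turns the pose as measured when the row begins; what a row does not reach is not made up. A row lasts 1/8 s, in which the tool goes at most 62.5 mm and 10.7 degrees, less where a joint would pass 70% of its speed; a pose out of reach is approached as far as the arm can. A call with a gripper value outside its range is refused whole. The fingers move at their own pace and stop on an object; FORCE is the grip in N (left out, the last holds). Time passes only in rows, so rows that do not move let the fingers close. It gives the time, the measured TCP pose, the force and the opening at its end, in the units of the state.
- sensors.get_obs(): the state, without advancing time (a new reading comes with each control period).
- cams.camera(name): name is "side" or "top"; returns (picture, depth): 480x640x3 uint8, red, green, blue; 480x640 float32, m along the optical axis (not along the pixel's ray), 0 where there is no reading.
- cams.camera_model(name): a dict with "intrinsics" (3x3 intrinsics, pixels), "view" (4x4, takes a point from world to camera coordinates). Camera axes: x right, y down, z forward; pixel columns grow to the right and rows downward; lengths in m; the calibration is good to about 2 mm. A picture is of the moment at which its call begins. camera_model takes no time and is no camera call.
- manip.hand_in(): hands the job in, once; it reports no verdict.
The state is a dict: "clock": time; "joint_pos": joint angles; "joint_velocities": joint speeds; "tau": joint torques, N m; "position": TCP position; "ee_rot": TCP orientation; "ft_force": force on the tool from outside, world axes, zero at the start; "torque": the same for the moment, N m; "grip_width": opening from 0.0 (shut) to 1.0 (fully open).
Only numpy, scipy, OpenCV 4.12 (cv2) and the standard library are available. Lean on these libraries where they do the work, as an engineer would, in place of code of your own. Each camera call takes 0.05 s, during which the arm holds its last target.

## Working session

There is one attempt and no reset: what is moved stays moved. The work goes in short steps, Python scripts to look and compute and a shell command to move; the robot and the scene stay as the last step left them, time stands still between calls to the robot, and variables do not carry over. Pictures are saved under pics/ and viewed, and the job is handed in when it is done.

```bash
mkdir -p pics; ls; python3 - <<'E'
from workcell import sensors, cams, manip
import cv2, numpy as np
print(sensors.get_obs()); print(manip.tip_reach)
for n in ("side","top"):
    p,d=cams.camera(n); cv2.imwrite(f"pics/{n}0.png",p[:,:,::-1]); np.save(f"pics/{n}0d.npy",d); np.save(f"pics/{n}0p.npy",p)
    m=cams.camera_model(n); print(n,m)
E
```

```text
pics
{'clock': 0.0, 'joint_pos': array([ 1.11741762,  0.33288542, -0.06468682,  1.46096736,  0.02159021,
        1.34987403, -0.08852533]), 'joint_velocities': array([-0.00108865,  0.00070136, -0.0005183 , -0.00079101, -0.00205118,
       -0.00079279, -0.00107806]), 'tau': array([-3.53772220e-04, -6.25444508e+01,  4.86704567e-02, -3.91610062e+01,
        1.60654873e-02,  9.82896192e-03,  1.80165728e-05]), 'position': array([ 0.26083153, -0.56758449,  0.24949497]), 'ee_rot': array([ 9.76894966e-01,  2.13718756e-01, -1.83586614e-04, -6.95764615e-04]), 'ft_force': array([-0.15141847, -0.96394352, -0.38661681]), 'torque': array([-0.02705203, -0.03287287, -0.02115753]), 'grip_width': 1.0004819634040758}
0.019
side {'intrinsics': array([[540.49184931,   0.        , 328.73      ],
       [  0.        , 540.49184931, 243.01304472],
       [  0.        ,   0.        ,   1.        ]]), 'view': array([[-0.8767685 , -0.48086424,  0.00682485,  0.45023657],
       [-0.19225212,  0.33745806, -0.92149942,  0.1999035 ],
       [ 0.44081302, -0.80925376, -0.38831976,  0.87766276],
       [ 0.        ,  0.        ,  0.        ,  1.        ]])}
top {'intrinsics': array([[454.68957461,   0.        , 321.89539439],
       [  0.        , 454.68957461, 245.24583716],
       [  0.        ,   0.        ,   1.        ]]), 'view': array([[ 0.02527661, -0.99958963,  0.01347852, -0.0939818 ],
       [-0.98992373, -0.02690677, -0.13902174,  0.59030164],
       [ 0.13932735, -0.00982871, -0.9901976 ,  1.21030187],
       [ 0.        ,  0.        ,  0.        ,  1.        ]])}
```

View pics/top0.png

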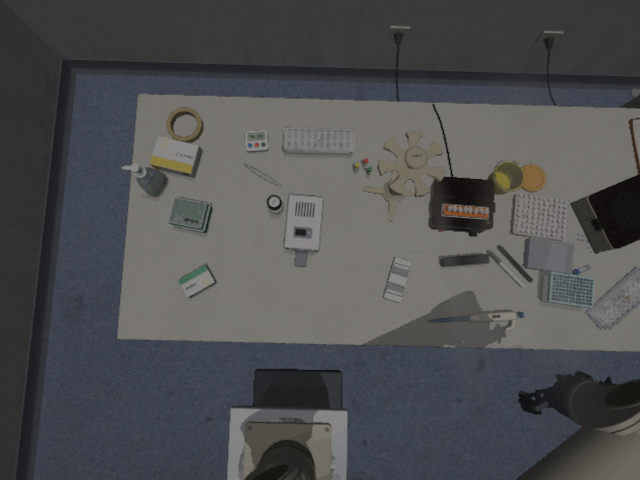

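View pics/side0.png

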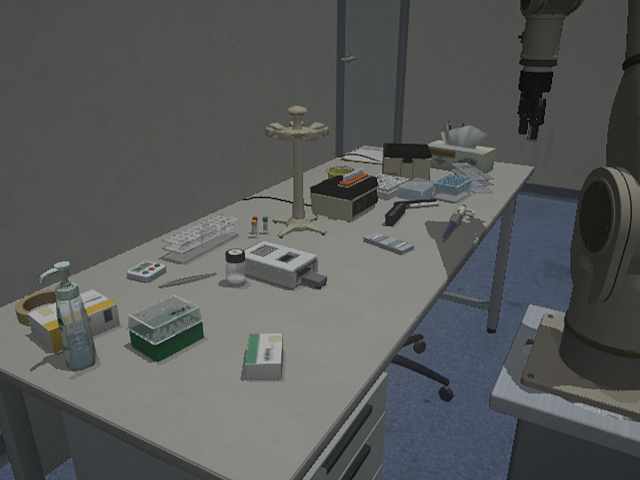

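```bash
cat > h.py <<'E'
from workcell import sensors, cams, manip
import cv2, numpy as np
def ray(n,uv,z):
    m=cams.camera_model(n);K=np.array(m["intrinsics"]);V=np.array(m["view"]);R=V[:3,:3];t=V[:3,3]
    c=-R.T@t
    uv=np.atleast_2d(np.asarray(uv,float))
    d=(R.T@np.linalg.inv(K)@np.c_[uv,np.ones(len(uv))].T).T
    s=(z-c[2])/d[:,2]
    return c+s[:,None]*d
def proj(n,P):
    m=cams.camera_model(n);K=np.array(m["intrinsics"]);V=np.array(m["view"])
    P=np.atleast_2d(P);q=(V[:3,:3]@P.T).T+V[:3,3];q=(K@q.T).T
    return q[:,:2]/q[:,2:]
def cloud(n,d):
    m=cams.camera_model(n);K=np.array(m["intrinsics"]);V=np.array(m["view"])
    v,u=np.mgrid[:480,:640]
    q=np.stack([(u-K[0,2])/K[0,0]*d,(v-K[1,2])/K[1,1]*d,d],-1)
    P=(q-V[:3,3])@V[:3,:3]
    P[d<=0]=np.nan
    return P
def crop(p,x0,y0,x1,y1,s,name):
    cv2.imwrite(name,cv2.resize(p[y0:y1,x0:x1,::-1],None,fx=s,fy=s,interpolation=cv2.INTER_CUBIC))
E
python3 - <<'E'
from h import *
t=np.load("pics/top0p.npy");s=np.load("pics/side0p.npy")
a=lambda p,x0,y0,x1,y1,k:cv2.resize(np.ascontiguousarray(p[y0:y1,x0:x1,::-1]),None,fx=k,fy=k,interpolation=cv2.INTER_CUBIC)
cv2.imwrite("pics/c1.png",np.vstack([a(t,260,180,420,310,5)[:,:800]])[:600])
cv2.imwrite("pics/c2.png",a(s,220,220,420,300,4))
for n in("top","side"):
    P=cloud(n,np.load(f"pics/{n}0d.npy"))
    for uv in ([(397,280),(303,222),(300,258),(350,300)] if n=="top" else [(388,242),(283,258),(312,281),(350,300)]): print(n,uv,P[uv[1],uv[0]].round(4))
E
```

```text
top (397, 280) [ 0.5042 -0.2908  0.0145]
top (303, 222) [ 0.6545 -0.0247  0.0505]
top (300, 258) [ 0.5583 -0.0185  0.0182]
top (350, 300) [ 0.4458 -0.1617 -0.0022]
side (388, 242) [ 0.5036 -0.2841  0.0105]
side (283, 258) [ 0.6322 -0.0135  0.0455]
side (312, 281) [ 0.5547 -0.0029  0.0148]
side (350, 300) [ 0.4621  0.0056 -0.0007]
```

View pics/c1.png

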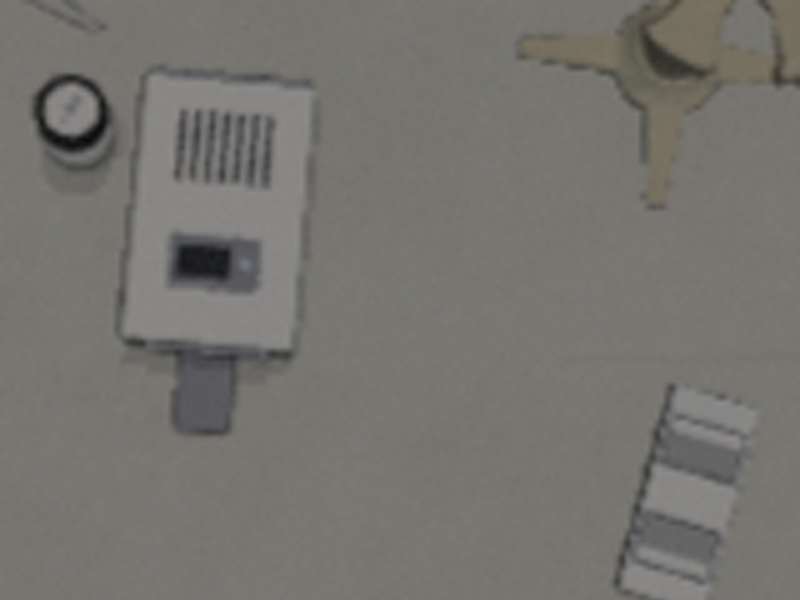

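View pics/c2.png

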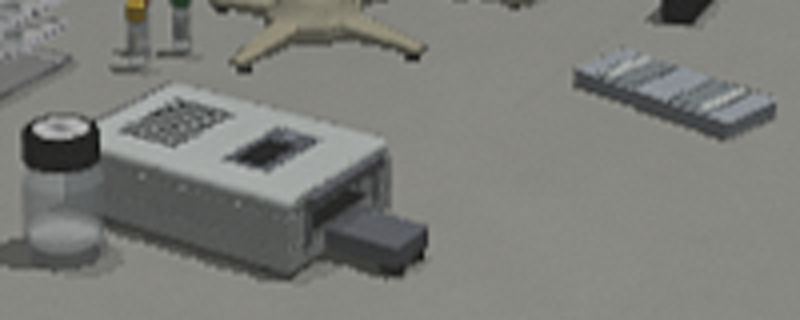

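```bash
python3 - <<'E'
from h import *
t=np.load("pics/top0p.npy");s=np.load("pics/side0p.npy")
def rect(n,img,box,thr,z,f=None):
    x0,y0,x1,y1=box
    k=4
    g=cv2.cvtColor(img,cv2.COLOR_RGB2GRAY)[y0:y1,x0:x1]
    g=cv2.resize(g,None,fx=k,fy=k,interpolation=cv2.INTER_CUBIC)
    m=(g>thr).astype(np.uint8) if f is None else f(g)
    m=cv2.morphologyEx(m,cv2.MORPH_CLOSE,np.ones((13,13)))
    c=max(cv2.findContours(m,cv2.RETR_EXTERNAL,cv2.CHAIN_APPROX_NONE)[0],key=cv2.contourArea)[:,0]
    uv=(c+0.5)/k-0.5+[x0,y0]
    P=ray(n,uv,z)[:,:2]
    r=cv2.minAreaRect((P*1000).astype(np.float32))
    return r,cv2.boxPoints(r).round(1)
g=cv2.cvtColor(t,cv2.COLOR_RGB2GRAY)
print(g[280,375:420],g[222,270:335],sep="\n")
for thr in(128,135,140): print("reader",thr,rect("top",t,(275,185,335,255),thr,0.046))
for thr in(125,130,135): print("carrier",thr,rect("top",t,(375,245,420,312),thr,0.012))
E
```

```text
[118 118 119 117 117 116 117 118 117 117 115 112  86 110 133 136 135 134
 135 135 135 136 135 135 134 136 135 136 135 136 135 126 118 117 117 117
 117 117 118 120 117 118 117 118 118]
[119 120 118 118 118 118 115 118 117 117 117 117 118 118 117  95 109 132
 136 134 135 135 135 136 135 133 134 136 136 134 135 136 135 135 136 135
 135 135 135 134 135 135 134 136 135 135 134 135 136 134 119 109 113 117
 117 116 117 117 119 117 118 116 116 117 117]
reader 128 (((656.3145141601562, -25.68697738647461), (90.85220336914062, 146.19761657714844), 86.72891998291016), array([[580.7, -66.9],
       [726.7, -75.2],
       [731.9,  15.5],
       [585.9,  23.8]], dtype=float32))
reader 135 (((656.5166015625, -25.92420196533203), (88.5089111328125, 143.67469787597656), 86.54691314697266), array([[582.1, -65.8],
       [725.6, -74.4],
       [730.9,  13.9],
       [587.5,  22.6]], dtype=float32))
reader 140 (((714.8980712890625, 47.78520965576172), (0.7116562724113464, 0.0), -177.77679443359375), array([[715.3,  47.8],
       [715.3,  47.8],
       [714.5,  47.8],
       [714.5,  47.8]], dtype=float32))
carrier 125 (((506.68341064453125, -292.84033203125), (48.17605209350586, 25.403221130371094), 73.54053497314453), array([[ 487.7, -312.3],
       [ 512. , -319.5],
       [ 525.7, -273.3],
       [ 501.3, -266.1]], dtype=float32))
carrier 130 (((506.915283203125, -292.95184326171875), (46.61008071899414, 23.512659072875977), 74.42251586914062), array([[ 489.3, -312.2],
       [ 512. , -318.6],
       [ 524.5, -273.7],
       [ 501.8, -267.3]], dtype=float32))
carrier 135 (((507.45001220703125, -293.0509948730469), (44.33636474609375, 21.850149154663086), 75.7744140625), array([[ 491.4, -311.9],
       [ 512.6, -317.2],
       [ 523.5, -274.2],
       [ 502.3, -268.9]], dtype=float32))
```

```bash
cat >> h.py <<'E'
def rectd(n,img,box,z,bg=None,tol=7,fn=None,dark=True,save=None):
    x0,y0,x1,y1=box;k=4
    g=img[y0:y1,x0:x1].astype(np.float32)
    bgc=np.median(np.r_[g[0],g[-1],g[:,0],g[:,-1]],axis=0) if bg is None else bg
    d=np.abs(g-bgc).max(-1)
    d=cv2.resize(d,None,fx=k,fy=k,interpolation=cv2.INTER_LINEAR)
    m=(d>tol).astype(np.uint8)
    m=cv2.morphologyEx(m,cv2.MORPH_CLOSE,np.ones((9,9)));m=cv2.morphologyEx(m,cv2.MORPH_OPEN,np.ones((9,9)))
    c=max(cv2.findContours(m,cv2.RETR_EXTERNAL,cv2.CHAIN_APPROX_NONE)[0],key=cv2.contourArea)
    if save:
        v=cv2.resize(np.ascontiguousarray(img[y0:y1,x0:x1,::-1]),None,fx=k,fy=k,interpolation=cv2.INTER_CUBIC)
        cv2.drawContours(v,[c],-1,(0,0,255),1);cv2.imwrite(save,cv2.resize(v,None,fx=2,fy=2))
    uv=(c[:,0]+0.5)/k-0.5+[x0,y0]
    P=ray(n,uv,z)[:,:2]
    r=cv2.minAreaRect((P*1000).astype(np.float32))
    return r,cv2.boxPoints(r).round(1)
E
python3 - <<'E'
from h import *
t=np.load("pics/top0p.npy");s=np.load("pics/side0p.npy")
for tol in(6,9,12):
  print("carrier top",rectd("top",t,(378,248,418,308),0.012,tol=tol,save="pics/ct.png"))
  print("tongue",rectd("top",t,(288,252,313,275),0.019,tol=tol,save="pics/tt.png"))
P=cloud("side",np.load("pics/side0d.npy"));Q=cloud("top",np.load("pics/top0d.npy"))
for nm,C in(("side",P),("top",Q)):
  for o,(b,zr) in {"carrier":((0.4,0.62,-0.36,-0.22),(0.006,0.03)),"reader":((0.56,0.76,-0.1,0.05),(0.038,0.06)),"tongue":((0.5,0.57,-0.06,0.03),(0.01,0.03))}.items():
    k=(C[...,0]>b[0])&(C[...,0]<b[1])&(C[...,1]>b[2])&(C[...,1]<b[3])&(C[...,2]>zr[0])&(C[...,2]<zr[1])
    A=C[k]; r=cv2.minAreaRect((A[:,:2]*1000).astype(np.float32)); print(nm,o,len(A),r,A.mean(0).round(4))
    vs=(A[:,:2]-A[:,:2].mean(0));w,e=np.linalg.eigh(vs.T@vs);print("  ang",np.degrees(np.arctan2(e[1,1],e[0,1])))
E
```

```text
carrier top (((506.9546203613281, -290.21563720703125), (59.45075988769531, 128.164794921875), 74.6520004272461), array([[ 437.3, -301.9],
       [ 560.9, -335.8],
       [ 576.6, -278.5],
       [ 453. , -244.6]], dtype=float32))
tongue (((554.01416015625, -18.538829803466797), (44.194149017333984, 69.21202087402344), 1.545927882194519), array([[531. ,  15.5],
       [532.9, -53.7],
       [577. , -52.5],
       [575.2,  16.7]], dtype=float32))
carrier top (((506.95379638671875, -289.3583679199219), (56.95142364501953, 126.30886840820312), 74.58958435058594), array([[ 438.5, -300. ],
       [ 560.3, -333.6],
       [ 575.4, -278.7],
       [ 453.6, -245.1]], dtype=float32))
tongue (((554.7685546875, -20.61419677734375), (42.79802703857422, 65.02040100097656), 1.545928955078125), array([[532.5,  11.3],
       [534.3, -53.7],
       [577. , -52.5],
       [575.3,  12.5]], dtype=float32))
carrier top (((507.02606201171875, -289.1368408203125), (55.54303741455078, 125.27364349365234), 74.85237884521484), array([[ 439.3, -299.6],
       [ 560.2, -332.3],
       [ 574.7, -278.7],
       [
[... 570 characters left out ...]

  ang 173.56023696957072
side tongue 175 ((552.8303833007812, -17.54121971130371), (37.73717498779297, 33.55134963989258), 89.68177795410156) [ 0.5511 -0.0128  0.0156]
  ang -144.9539980400275
top carrier 820 ((510.07562255859375, -291.80780029296875), (216.4468994140625, 134.41664123535156), 0.4912978708744049) [ 0.5061 -0.2912  0.0124]
  ang 168.24826352485542
top reader 1932 ((656.2022094726562, -10.962303161621094), (122.58987426757812, 158.77548217773438), 86.5271987915039) [ 0.655  -0.0239  0.0462]
  ang 177.652433994367
top tongue 144 ((553.4927978515625, -18.38521385192871), (31.42654037475586, 34.57832717895508), 85.78687286376953) [ 0.5532 -0.0188  0.019 ]
  ang 168.55699911723892
```

View pics/ct.png

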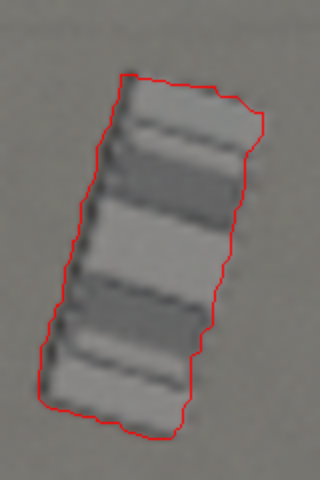

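```bash
python3 - <<'E'
from h import *
t=np.load("pics/top0p.npy").astype(np.float32).mean(-1)
k=8
def edges(img,u0,u1,rows,thr):
    L=[];R=[]
    for v in rows:
        g=img[v,u0:u1]; i=np.where(g>thr)[0]
        a,b=i[0],i[-1]
        L.append((u0+a-(g[a]-thr)/(g[a]-g[a-1]),v)); R.append((u0+b+(g[b]-thr)/(g[b]-g[b+1]),v))
    return np.array(L),np.array(R)
L,R=edges(t,278,328,range(200,246),126)
for nm,E in(("L",L),("R",R)):
    P=ray("top",E,0.046)[:,:2]
    vx,vy,x,y=cv2.fitLine((P*1000).astype(np.float32),cv2.DIST_HUBER,0,0.5,0.01).ravel()
    print(nm,np.degrees(np.arctan2(vy/vx,1)),"y at x=.6564:",y+vy/vx*(656.4-x))
# tongue edges: darker/bluish
im=np.load("pics/top0p.npy").astype(np.float32); b=im[...,2]-im[...,0]
for v in (252,254,256,258,260,262,264,266): print(v,b[v,290:312].astype(int))
# grip of pose deltas
E
```

```text
L -3.2931395 y at x=.6564: 19.541647
R -3.16016 y at x=.6564: -70.95804
252 [-5 -6 -5 -7 -6 -4  4  4  4  4  4  4  4  5  5  4  4 -4 -5 -6 -6 -5]
254 [-6 -7 -6 -7 -8 -2  3  4  4  4  4  6  5  5  5  4  3 -3 -6 -5 -6 -6]
256 [-7 -7 -8 -7 -7  0  3  5  4  4  5  4  3  4  3  4  1 -4 -7 -8 -7 -6]
258 [-7 -8 -6 -7 -6  3  4  3  4  5  5  5  4  5  4  4  0 -5 -7 -7 -6 -7]
260 [-9 -7 -7 -7 -4  3  5  4  4  5  4  5  4  6  5  5  0 -6 -7 -7 -8 -7]
262 [-7 -6 -7 -8 -5  3  4  6  3  5  3  4  5  4  3  5 -2 -6 -7 -7 -7 -7]
264 [-7 -7 -6 -6 -3  3  4  4  3  5  5  5  5  5  4  4 -4 -8 -7 -6 -7 -8]
266 [-7 -7 -6 -7 -6 -5 -5 -5 -4 -4 -3 -2 -2 -3 -1 -3 -6 -7 -7 -7 -7 -5]
```

```bash
python3 -m jog '[[[0.036,0.048,0],[0,0,-0.14],100],[[0.036,0.048,0],[0,0,-0.14],100],[[0.036,0.048,0],[0,0,-0.14],100],[[0.036,0.048,0],[0,0,-0.14],100],[[0.036,0.048,0],[0,0,-0.14],100]]' 50; python3 -m jog '[[[0.02,0.03,-0.04],[0,0,0],100],[[0,0,0],[0,0,0],100]]'; python3 - <<'E'
from h import *
from scipy.spatial.transform import Rotation as R
o=sensors.get_obs();print(o["clock"],o["position"],R.from_quat(o["ee_rot"]).as_matrix().round(4),o["ft_force"])
p,d=cams.camera("side");crop(p,300,150,460,270,5,"pics/s1.png")
E
```

```text
clock: 0.72
position: [0.44, -0.3235, 0.2471]
ee_rot: [0.989, -0.149, -0.002, -0.002]
ft_force: [0.8, -0.8, -0.5]
grip_width: 0.998
clock: 0.98
position: [0.4634, -0.2871, 0.206]
ee_rot: [0.989, -0.146, -0.001, -0.003]
ft_force: [-0.4, -0.6, 0.1]
grip_width: 0.997
0.975 [ 0.46342051 -0.28712352  0.20597451] [[ 0.9572 -0.2895 -0.0017]
 [-0.2895 -0.9572  0.0053]
 [-0.0032 -0.0046 -1.    ]] [-0.41260603 -0.55686802  0.05216679]
```

View pics/s1.png

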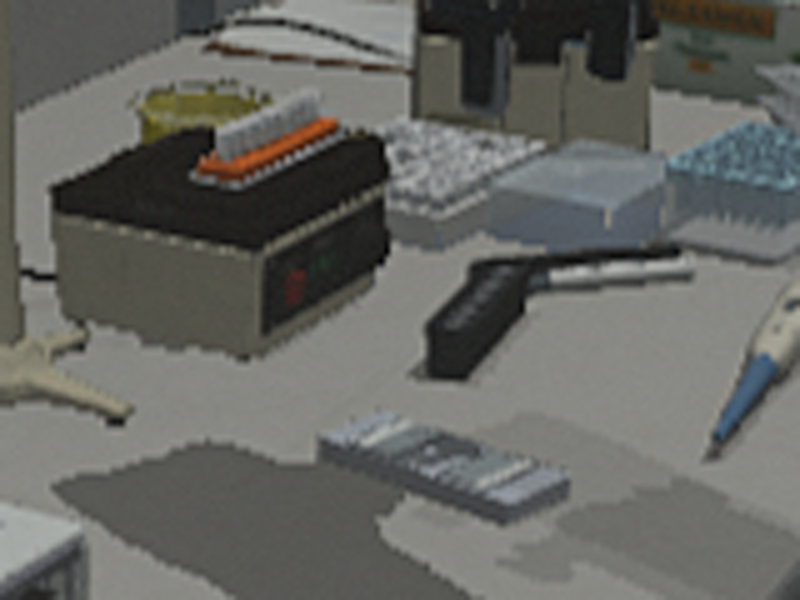

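```bash
python3 -m jog '[[[0.005,0.003,-0.05],[0,0,0.016],100],[[0.005,0.003,-0.05],[0,0,0.016],100],[[0,0,-0.05],[0,0,0],100],[[0,0,0],[0,0,0],100]]'; python3 - <<'E'
from h import *
from scipy.spatial.transform import Rotation as R
o=sensors.get_obs();M=R.from_quat(o["ee_rot"]).as_matrix();print(o["clock"],o["position"],np.degrees(np.arctan2(M[1,0],M[0,0])),M[:,2])
p,d=cams.camera("side");crop(p,300,150,460,270,5,"pics/s2.png")
p,d=cams.camera("top");crop(p,340,220,460,310,6,"pics/t2.png")
E
```

```text
clock: 1.52
position: [0.4728, -0.2904, 0.0588]
ee_rot: [0.991, -0.135, 0.003, 0.001]
ft_force: [-0.0, 0.2, 0.2]
grip_width: 1.004
1.525 [ 0.4728082  -0.29037288  0.05879311] -15.485219332070216 [ 0.00568994 -0.0029716  -0.9999794 ]
```

View pics/s2.png

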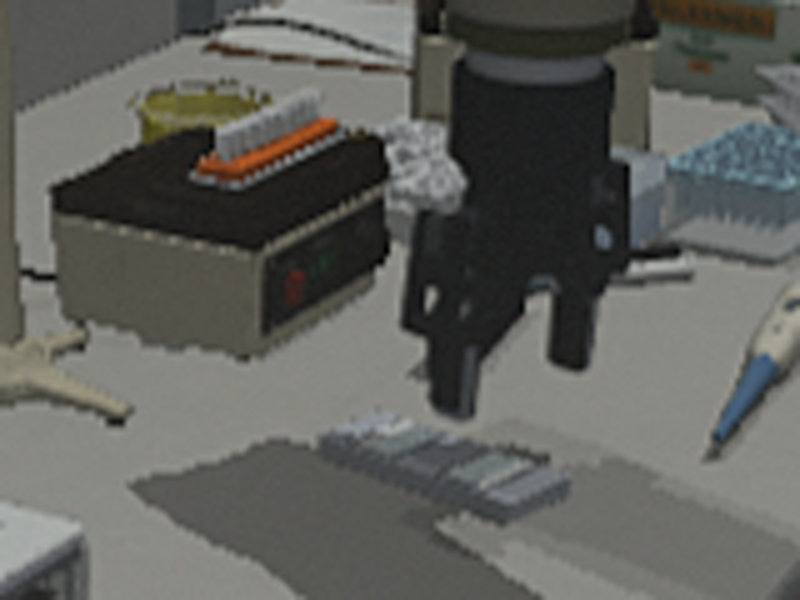

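View pics/t2.png

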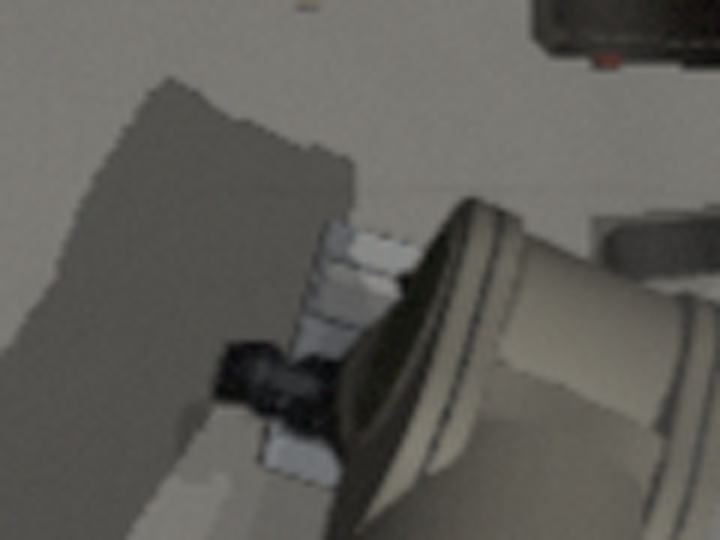

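```bash
python3 -m jog '[[[0,0.008,-0.012],[0.003,0.006,0.008],100],[[0,0,-0.012],[0,0,0],100],[[0,0,0],[0,0,0],100]]';python3 - <<'E'
from h import *
from scipy.spatial.transform import Rotation as R
o=sensors.get_obs();M=R.from_quat(o["ee_rot"]).as_matrix();print(o["clock"],o["position"],np.degrees(np.arctan2(M[1,0],M[0,0])),M[:,2])
E
```

```text
clock: 2.0
position: [0.4782, -0.285, 0.0425]
ee_rot: [0.991, -0.131, 0.007, 0.003]
ft_force: [-0.5, -0.1, 0.9]
grip_width: 0.997
2.0 [ 0.4782351  -0.28496196  0.04249671] -15.033172582593897 [ 0.01233811 -0.00732488 -0.99989705]
```

```bash
cat > st.py <<'E'
from h import *
from scipy.spatial.transform import Rotation as R
o=sensors.get_obs();M=R.from_quat(o["ee_rot"]).as_matrix();z=M[:,2]
print("t",round(o["clock"],2),"p",o["position"].round(4),"yaw",np.degrees(np.arctan2(M[1,0],M[0,0])).round(2),"tiltfix wx,wy",(-z[1]).round(4),z[0].round(4),"F",o["ft_force"].round(2),"g",round(o["grip_width"],3))
p=o["position"][:2];a=np.array([.5815,-.0215]);d=np.array([.9984,-.0564]);n=np.array([.0564,.9984])
print("  along",((p-a)@d).round(4),"lat",((p-a)@n).round(4), "F_along",(o["ft_force"][:2]@d).round(2))
E
python3 -m jog '[[[-0.004,0.002,-0.008],[0.007,0.012,0],100],[[0,0,0],[0,0,0],100]]'; python3 st.py; python3 -m jog '[[[0,0,0],[0,0,0],100]]'; python3 st.py
```

```text
clock: 2.25
position: [0.4741, -0.283, 0.0344]
ee_rot: [0.991, -0.131, -0.0, 0.0]
ft_force: [0.3, 0.6, -0.2]
grip_width: 1.002
t 2.25 p [ 0.4741 -0.283   0.0344] yaw -15.03 tiltfix wx,wy 0.0002 -0.0001 F [ 0.27  0.62 -0.21] g 1.002
  along -0.0925 lat -0.2671 F_along 0.24
clock: 2.38
position: [0.4742, -0.2831, 0.0345]
ee_rot: [0.991, -0.131, 0.0, 0.0]
ft_force: [-0.5, 0.1, -0.1]
grip_width: 0.997
t 2.38 p [ 0.4742 -0.2831  0.0345] yaw -15.03 tiltfix wx,wy 0.0003 -0.0 F [-0.46  0.09 -0.1 ] g 0.997
  along -0.0924 lat -0.2672 F_along -0.46
```

```bash
python3 -m jog '[[[-0.001,0.001,-0.008],[0,0,0],100],[[0,0,-0.008],[0,0,0],100],[[0,0,0],[0,0,0],100]]'; python3 st.py; python3 -m jog '[[[0,0,0],[0,0,0],50],[[0,0,0],[0,0,0],50],[[0,0,0],[0,0,0],50],[[0,0,0],[0,0,0],50],[[0,0,0],[0,0,0],50]]' 25; python3 st.py
```

```text
clock: 2.75
position: [0.473, -0.282, 0.0173]
ee_rot: [0.991, -0.131, 0.0, 0.0]
ft_force: [0.6, 0.2, 0.6]
grip_width: 1.001
t 2.75 p [ 0.473  -0.282   0.0173] yaw -15.04 tiltfix wx,wy 0.0003 -0.0 F [0.64 0.21 0.6 ] g 1.001
  along -0.0936 lat -0.2662 F_along 0.63
clock: 3.38
position: [0.4733, -0.2821, 0.0176]
ee_rot: [0.991, -0.131, 0.0, 0.0]
ft_force: [0.5, 0.6, -0.6]
grip_width: 0.58
t 3.38 p [ 0.4733 -0.2821  0.0176] yaw -15.04 tiltfix wx,wy 0.0005 0.0004 F [ 0.46  0.62 -0.59] g 0.58
  along -0.0934 lat -0.2663 F_along 0.42
```

```bash
python3 -m jog '[[[0,0,0],[0,0,0],0],[[0,0,0],[0,0,0],0],[[0,0,0],[0,0,0],0]]' 60; python3 st.py; python3 - <<'E'
from h import *
p,d=cams.camera("side");crop(p,340,180,440,255,8,"pics/s3.png")
E
```

```text
clock: 3.75
position: [0.4734, -0.2822, 0.0178]
ee_rot: [0.991, -0.131, 0.0, 0.0]
ft_force: [-1.1, 0.1, 0.1]
grip_width: 0.565
t 3.75 p [ 0.4734 -0.2822  0.0178] yaw -15.04 tiltfix wx,wy 0.0008 0.0008 F [-1.12  0.06  0.06] g 0.565
  along -0.0932 lat -0.2664 F_along -1.13
```

View pics/s3.png

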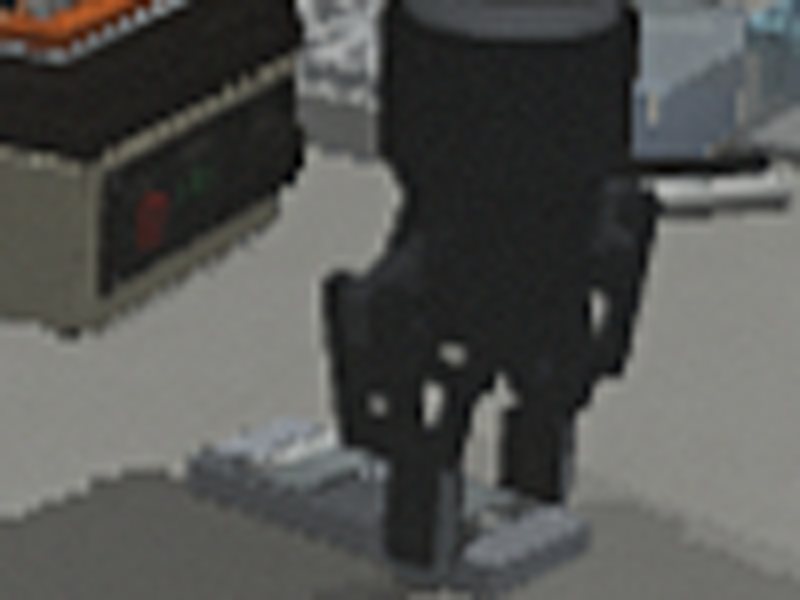

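```bash
python3 -m jog '[[[0,0,0.025],[0,0,0],0],[[0,0,0.025],[0,0,0],0],[[0,0.03,0],[0,0,0.04],0],[[0,0.045,0],[0,0,0.05],0],[[0,0.045,0],[0,0,0.05],0]]'; python3 st.py; python3 -m jog '[[[0,0.045,0],[0,0,0.05],0],[[0,0.045,0],[0,0,0],0],[[0,0.03,0],[0,0,0],0],[[0,0,0],[0,0,0],0]]'; python3 st.py;  python3 - <<'E'
from h import *
p,d=cams.camera("side");crop(p,240,180,400,300,5,"pics/s4.png")
E
```

```text
clock: 4.42
position: [0.4707, -0.1599, 0.0668]
ee_rot: [0.998, -0.061, -0.001, 0.0]
ft_force: [0.3, 1.0, -0.7]
grip_width: 0.567
t 4.42 p [ 0.4707 -0.1599  0.0668] yaw -6.99 tiltfix wx,wy -0.0001 -0.0029 F [ 0.33  0.99 -0.74] g 0.567
  along -0.1028 lat -0.1444 F_along 0.27
clock: 4.92
position: [0.4668, -0.0283, 0.0642]
ee_rot: [1.0, -0.029, -0.004, -0.001]
ft_force: [-0.6, 0.2, -2.4]
grip_width: 0.561
t 4.92 p [ 0.4668 -0.0283  0.0642] yaw -3.27 tiltfix wx,wy -0.0018 -0.0071 F [-0.57  0.15 -2.4 ] g 0.561
  along -0.1141 lat -0.0133 F_along -0.58
```

View pics/s4.png

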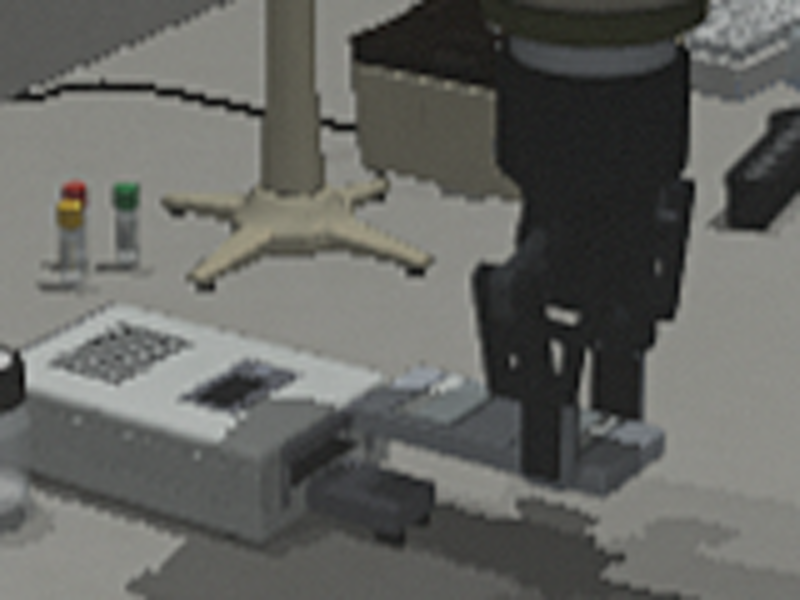

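```bash
python3 -m jog '[[[0.001,0.0133,0],[-0.002,-0.007,0],0],[[0,0,0],[0,0,0],0]]'; python3 st.py; python3 -m jog '[[[0,0,-0.012],[0,0,0],0],[[0,0,-0.008],[0,0,0],0],[[0,0,0],[0,0,0],0]]'; python3 st.py;  python3 - <<'E'
from h import *
p,d=cams.camera("side");crop(p,240,200,380,305,5,"pics/s5.png");np.save("pics/s5.npy",p)
p,d=cams.camera("top");crop(p,260,220,360,295,7,"pics/t5.png");np.save("pics/t5.npy",p)
E
```

```text
clock: 5.22
position: [0.4672, -0.0165, 0.0636]
ee_rot: [1.0, -0.03, -0.0, 0.001]
ft_force: [-1.0, -0.6, -1.0]
grip_width: 0.567
t 5.22 p [ 0.4672 -0.0165  0.0636] yaw -3.44 tiltfix wx,wy 0.001 -0.0009 F [-0.96 -0.65 -0.98] g 0.567
  along -0.1144 lat -0.0015 F_along -0.92
clock: 5.6
position: [0.4667, -0.018, 0.0415]
ee_rot: [1.0, -0.031, -0.001, 0.001]
ft_force: [-0.6, -0.6, -1.3]
grip_width: 0.565
t 5.6 p [ 0.4667 -0.018   0.0415] yaw -3.57 tiltfix wx,wy 0.0014 -0.002 F [-0.58 -0.57 -1.34] g 0.565
  along -0.1148 lat -0.003 F_along -0.55
```

View pics/s5.png

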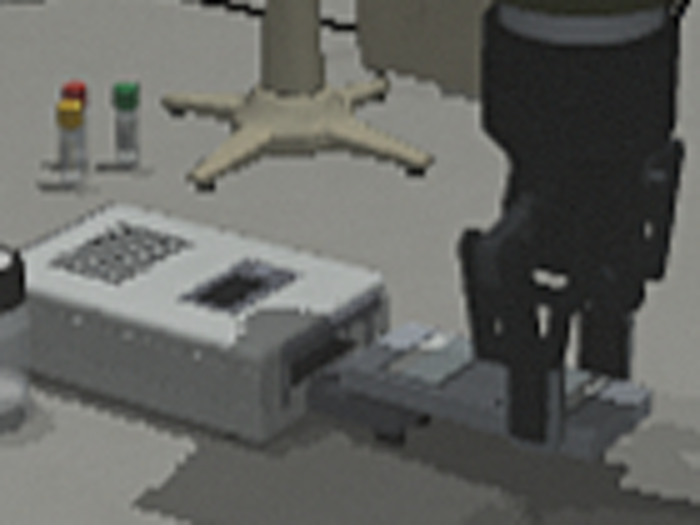

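View pics/t5.png

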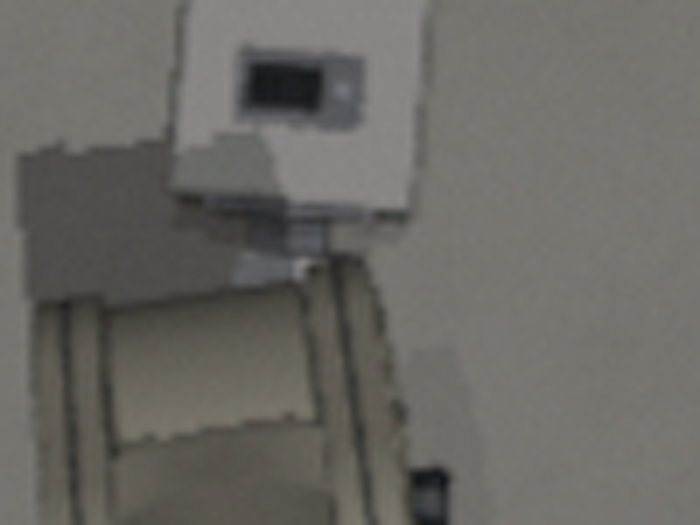

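```bash
python3 -m jog '[[[0.001,0.003,-0.0025],[0.001,-0.002,0.006],0],[[0,0,0],[0,0,0],0]]'; python3 st.py
```

```text
clock: 5.95
position: [0.4686, -0.0147, 0.04]
ee_rot: [1.0, -0.028, 0.001, 0.0]
ft_force: [0.6, 0.1, -1.4]
grip_width: 0.565
t 5.95 p [ 0.4686 -0.0147  0.04  ] yaw -3.2 tiltfix wx,wy 0.0004 0.002 F [ 0.57  0.14 -1.44] g 0.565
  along -0.1131 lat 0.0004 F_along 0.56
```

```bash
python3 -m jog '[[[0.005,-0.0005,-0.0012],[0,0.002,0],0],[[0.005,-0.0003,0],[0,0,0],0],[[0.004,-0.0003,0],[0,0,0],0],[[0,0,0],[0,0,0],0]]'; python3 st.py; python3 - <<'E'
from h import *
p,d=cams.camera("side");crop(p,265,230,345,290,9,"pics/s6.png");np.save("pics/s6.npy",p)
E
```

```text
clock: 6.45
position: [0.4842, -0.0159, 0.039]
ee_rot: [1.0, -0.028, 0.0, 0.0]
ft_force: [-0.1, -0.2, -2.0]
grip_width: 0.564
t 6.45 p [ 0.4842 -0.0159  0.039 ] yaw -3.2 tiltfix wx,wy 0.0005 0.0007 F [-0.12 -0.18 -1.97] g 0.564
  along -0.0974 lat 0.0001 F_along -0.11
```

View pics/s6.png

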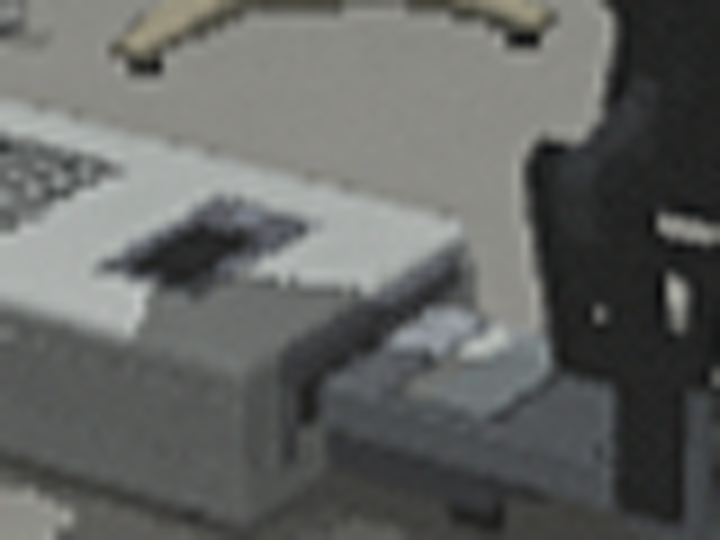

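```bash
python3 -m jog '[[[0.003,-0.0002,0],[0,0,0],0],[[0.003,-0.0002,0],[0,0,0],0],[[0,0,0],[0,0,0],0]]'; python3 st.py;python3 -m jog '[[[0.003,-0.0002,0],[0,0,0],0],[[0.003,-0.0002,0],[0,0,0],0],[[0,0,0],[0,0,0],0]]'; python3 st.py
```

```text
clock: 6.88
position: [0.4885, -0.0158, 0.0383]
ee_rot: [1.0, -0.028, -0.002, 0.0]
ft_force: [2.1, 1.7, -0.7]
grip_width: 0.564
t 6.88 p [ 0.4885 -0.0158  0.0383] yaw -3.17 tiltfix wx,wy 0.0002 -0.0033 F [ 2.06  1.7  -0.7 ] g 0.564
  along -0.0932 lat 0.0004 F_along 1.96
clock: 7.25
position: [0.4948, -0.0159, 0.0383]
ee_rot: [1.0, -0.027, -0.002, -0.0]
ft_force: [-0.1, 1.0, -1.6]
grip_width: 0.566
t 7.25 p [ 0.4948 -0.0159  0.0383] yaw -3.14 tiltfix wx,wy -0.0001 -0.0035 F [-0.14  0.96 -1.59] g 0.566
  along -0.0868 lat 0.0007 F_along -0.2
```

```bash
python3 -m jog '[[[0.004,-0.0006,0],[0,-0.003,0],0],[[0.004,-0.0002,0],[0,0,0],0],[[0,0,0],[0,0,0],0]]'; python3 st.py;python3 -m jog '[[[0.004,-0.0003,0],[0,0,0],0],[[0.004,-0.0003,0],[0,0,0],0],[[0,0,0],[0,0,0],0]]'; python3 st.py
```

```text
clock: 7.62
position: [0.5036, -0.0163, 0.0383]
ee_rot: [1.0, -0.027, 0.0, -0.0]
ft_force: [0.3, 1.8, -1.5]
grip_width: 0.564
t 7.62 p [ 0.5036 -0.0163  0.0383] yaw -3.11 tiltfix wx,wy -0.0004 0.0002 F [ 0.3   1.75 -1.5 ] g 0.564
  along -0.078 lat 0.0008 F_along 0.2
clock: 8.0
position: [0.5124, -0.017, 0.0384]
ee_rot: [1.0, -0.027, 0.0, -0.0]
ft_force: [0.7, 0.9, -1.7]
grip_width: 0.561
t 8.0 p [ 0.5124 -0.017   0.0384] yaw -3.11 tiltfix wx,wy -0.0005 0.0006 F [ 0.74  0.89 -1.66] g 0.561
  along -0.0692 lat 0.0006 F_along 0.69
```

```bash
python3 -m jog '[[[0.005,-0.0005,0],[0,0,-0.001],0],[[0.005,-0.0003,0],[0,0,0],0],[[0.005,-0.0003,0],[0,0,0],0],[[0,0,0],[0,0,0],0]]'; python3 st.py;python3 -m jog '[[[0.005,-0.0003,0],[0,0,0],0],[[0.005,-0.0003,0],[0,0,0],0],[[0.005,-0.0003,0],[0,0,0],0],[[0,0,0],[0,0,0],0]]'; python3 st.py
```

```text
clock: 8.5
position: [0.5285, -0.018, 0.0383]
ee_rot: [1.0, -0.028, 0.0, -0.0]
ft_force: [0.8, 1.2, -1.9]
grip_width: 0.565
t 8.5 p [ 0.5285 -0.018   0.0383] yaw -3.17 tiltfix wx,wy -0.0008 0.0005 F [ 0.76  1.2  -1.91] g 0.565
  along -0.0531 lat 0.0005 F_along 0.69
clock: 9.0
position: [0.5447, -0.019, 0.0383]
ee_rot: [1.0, -0.028, 0.0, -0.0]
ft_force: [1.4, 1.2, -2.1]
grip_width: 0.559
t 9.0 p [ 0.5447 -0.019   0.0383] yaw -3.18 tiltfix wx,wy -0.0008 0.0007 F [ 1.37  1.25 -2.06] g 0.559
  along -0.0369 lat 0.0004 F_along 1.29
```

```bash
python3 -m jog '[[[0.005,-0.0003,0],[0,0,0],0],[[0.005,-0.0003,-0.0003],[0,0,0],0],[[0,0,0],[0,0,0],0]]'; python3 st.py;python3 -m jog '[[[0,0,0],[0,0,0],75],[[0,0,0],[0,0,0],75],[[0,0,0],[0,0,0],75]]'; python3 st.py; python3 - <<'E'
from h import *
p,d=cams.camera("side");crop(p,260,210,360,285,8,"pics/s7.png")
E
```

```text
clock: 9.38
position: [0.5555, -0.0197, 0.038]
ee_rot: [1.0, -0.028, 0.0, -0.0]
ft_force: [2.0, 1.1, -1.4]
grip_width: 0.565
t 9.38 p [ 0.5555 -0.0197  0.038 ] yaw -3.19 tiltfix wx,wy -0.0007 0.0009 F [ 2.05  1.13 -1.4 ] g 0.565
  along -0.0261 lat 0.0003 F_along 1.98
clock: 9.75
position: [0.5559, -0.0211, 0.0385]
ee_rot: [1.0, -0.029, 0.001, 0.0]
ft_force: [-0.1, -0.4, -0.0]
grip_width: 0.746
t 9.75 p [ 0.5559 -0.0211  0.0385] yaw -3.27 tiltfix wx,wy 0.0006 0.002 F [-0.13 -0.36 -0.04] g 0.746
  along -0.0255 lat -0.001 F_along -0.11
```

View pics/s7.png

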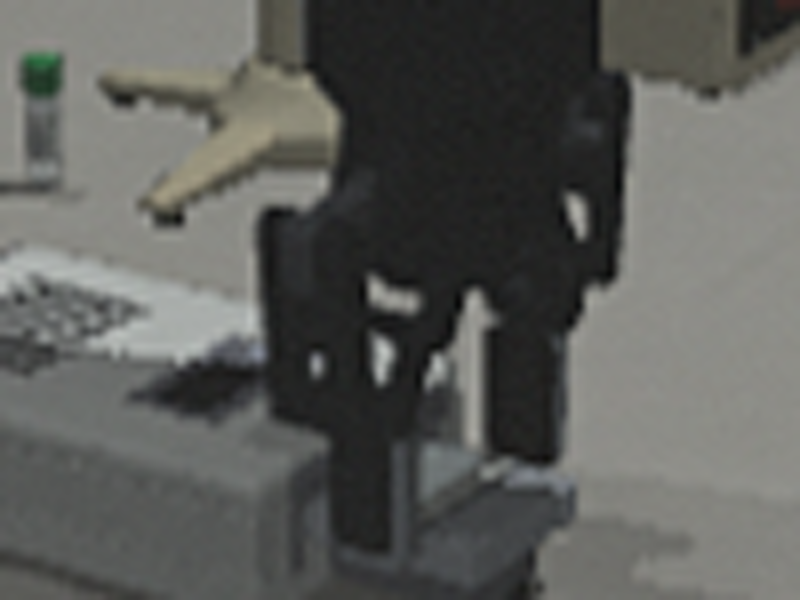

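```bash
python3 -m jog '[[[-0.01,0.0016,0],[0,0.002,0],75],[[-0.02,0.0011,0],[0,0,0],75],[[-0.02,0.0011,0.002],[0,0,0],75],[[-0.01,0.0006,0.002],[0,0,0],0],[[0,0,0],[0,0,0],0]]'; python3 st.py;python3 -m jog '[[[0,0,0],[0,0,0],0],[[0,0,0],[0,0,0],0],[[0,0,0],[0,0,0],0],[[0,0,0],[0,0,0],0],[[0,0,0],[0,0,0],0]]'; python3 st.py; python3 - <<'E'
from h import *
p,d=cams.camera("side");crop(p,260,210,360,285,8,"pics/s8.png")
p,d=cams.camera("top");crop(p,260,220,360,295,7,"pics/t8.png");np.save("pics/t8.npy",p)
E
```

```text
clock: 10.42
position: [0.4923, -0.0164, 0.0426]
ee_rot: [1.0, -0.029, -0.0, 0.001]
ft_force: [0.3, 0.4, -0.3]
grip_width: 0.333
t 10.43 p [ 0.4923 -0.0164  0.0426] yaw -3.27 tiltfix wx,wy 0.0012 -0.0006 F [ 0.27  0.38 -0.34] g 0.333
  along -0.0894 lat 0.0 F_along 0.25
clock: 11.05
position: [0.4938, -0.0163, 0.0426]
ee_rot: [1.0, -0.029, 0.0, 0.0]
ft_force: [-0.5, -1.3, 0.2]
grip_width: 0.001
t 11.05 p [ 0.4938 -0.0163  0.0426] yaw -3.28 tiltfix wx,wy 0.0007 0.0004 F [-0.5  -1.33  0.21] g 0.001
  along -0.0878 lat 0.0002 F_along -0.42
```

View pics/s8.png

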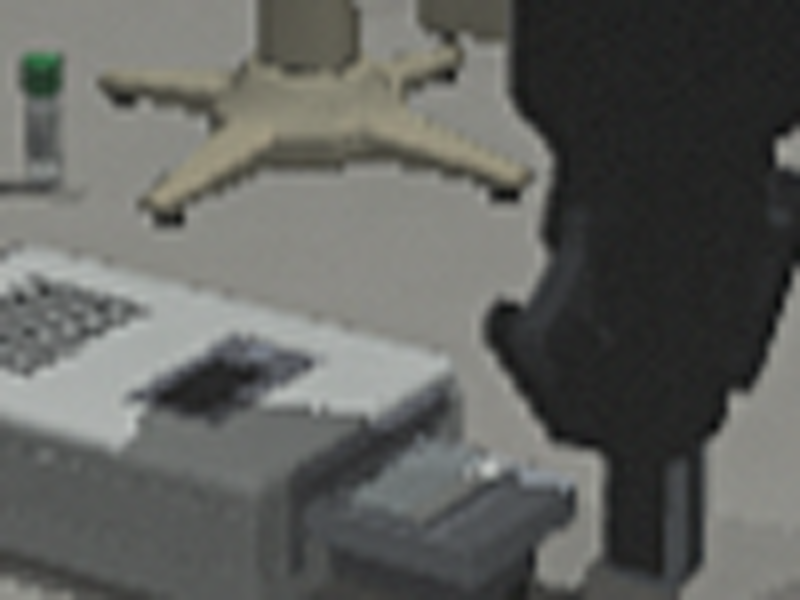

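View pics/t8.png

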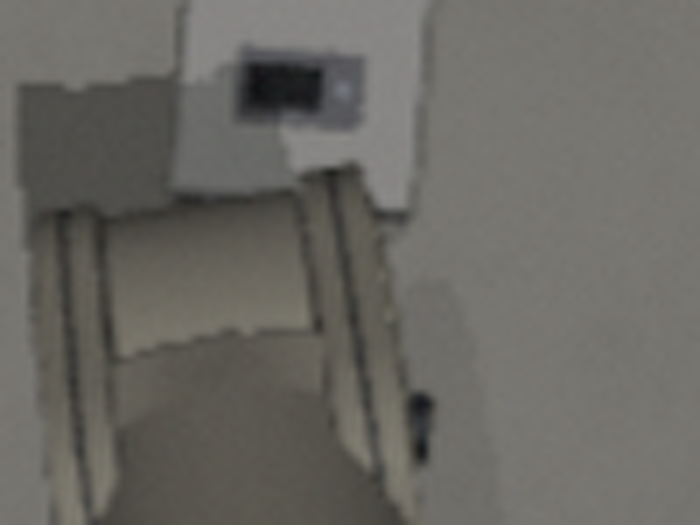

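```bash
python3 -m jog '[[[0.008,-0.0006,-0.001],[0,0,0],0],[[0.008,-0.0005,0],[0,0,0],0],[[0,0,0],[0,0,0],0]]'; python3 st.py;python3 -m jog '[[[0.004,-0.0002,0],[0,0,0],0],[[0.004,-0.0002,0],[0,0,0],0],[[0,0,0],[0,0,0],0]]'; python3 st.py;python3 -m jog '[[[0.004,-0.0002,0],[0,0,0],0],[[0,0,0],[0,0,0],0]]'; python3 st.py
```

```text
clock: 11.52
position: [0.5113, -0.0176, 0.0417]
ee_rot: [1.0, -0.029, 0.0, 0.0]
ft_force: [0.4, -0.2, -0.4]
grip_width: -0.004
t 11.53 p [ 0.5113 -0.0176  0.0417] yaw -3.29 tiltfix wx,wy 0.0007 0.0009 F [ 0.37 -0.22 -0.4 ] g -0.004
  along -0.0703 lat -0.0001 F_along 0.38
clock: 11.9
position: [0.5198, -0.018, 0.0416]
ee_rot: [1.0, -0.029, 0.0, 0.0]
ft_force: [0.3, -0.9, -0.2]
grip_width: 0.0
t 11.9 p [ 0.5198 -0.018   0.0416] yaw -3.28 tiltfix wx,wy 0.0006 0.0006 F [ 0.31 -0.87 -0.15] g 0.0
  along -0.0618 lat 0.0 F_along 0.36
clock: 12.15
position: [0.5238, -0.0182, 0.0415]
ee_rot: [1.0, -0.029, 0.0, 0.0]
ft_force: [0.7, 0.4, -0.3]
grip_width: 0.0
t 12.15 p [ 0.5238 -0.0182  0.0415] yaw -3.28 tiltfix wx,wy 0.0007 0.0 F [ 0.74  0.39 -0.29] g 0.0
  along -0.0578 lat 0.0 F_along 0.72
```

```bash
python3 -m jog '[[[0.002,-0.0001,0],[0,0,0],0]]' >/dev/null; python3 st.py;python3 -m jog '[[[0.002,-0.0001,0],[0,0,0],0]]'>/dev/null; python3 st.py;python3 -m jog '[[[0.002,-0.0001,0],[0,0,0],0]]'>/dev/null; python3 st.py; python3 -m jog '[[[0.002,-0.0001,0],[0,0,0],0]]'>/dev/null; python3 st.py
```

```text
t 12.28 p [ 0.5256 -0.0183  0.0414] yaw -3.28 tiltfix wx,wy 0.0007 -0.0004 F [-1.33  0.3   1.07] g -0.0
  along -0.056 lat 0.0 F_along -1.35
t 12.4 p [ 0.5276 -0.0185  0.0414] yaw -3.28 tiltfix wx,wy 0.0008 -0.0007 F [-1.93 -0.8   0.43] g -0.004
  along -0.054 lat -0.0 F_along -1.88
t 12.53 p [ 0.5296 -0.0186  0.0413] yaw -3.28 tiltfix wx,wy 0.0008 -0.001 F [-2.25 -0.65  0.91] g -0.003
  along -0.052 lat 0.0 F_along -2.21
t 12.65 p [ 0.5317 -0.0187  0.0414] yaw -3.28 tiltfix wx,wy 0.0009 -0.001 F [-1.63  0.84  1.18] g 0.003
  along -0.0499 lat 0.0 F_along -1.67
```

```bash
for i in 1; do python3 -m jog '[[[0.0015,-0.0001,0],[0,0,0],0]]' >/dev/null; python3 st.py|tail -1;python3 -m jog '[[[0.0015,-0.0001,0],[0,0,0],0]]'>/dev/null; python3 st.py|tail -1;python3 -m jog '[[[0.0015,-0.0001,0],[0,0,0],0]]'>/dev/null; python3 st.py; done
```

```text
along -0.0483 lat 0.0001 F_along -1.0
  along -0.0467 lat 0.0001 F_along -1.82
t 13.03 p [ 0.5364 -0.019   0.0414] yaw -3.28 tiltfix wx,wy 0.0008 -0.0012 F [-0.71 -0.23  0.81] g -0.0
  along -0.0451 lat -0.0 F_along -0.7
```

```bash
python3 -m jog '[[[0.0015,-0.0001,0],[0,0,0],0]]' >/dev/null; python3 st.py|tail -1;python3 -m jog '[[[0.0015,-0.0001,0],[0,0,0],0]]'>/dev/null; python3 st.py|tail -1;python3 -m jog '[[[0.0015,-0.0001,0],[0,0,0],0]]'>/dev/null; python3 st.py
```

```text
along -0.0435 lat 0.0 F_along -1.48
  along -0.0419 lat 0.0 F_along -1.62
t 13.4 p [ 0.5413 -0.0192  0.0414] yaw -3.27 tiltfix wx,wy 0.0008 -0.0012 F [-1.89  0.02  1.31] g -0.004
  along -0.0403 lat -0.0 F_along -1.89
```

```bash
python3 -m jog '[[[0.0015,-0.0001,0],[0,0,0],0]]' >/dev/null; python3 st.py|tail -1;python3 -m jog '[[[0.0015,-0.0001,0],[0,0,0],0]]'>/dev/null; python3 st.py
```

```text
along -0.0387 lat -0.0 F_along -2.18
t 13.65 p [ 0.5445 -0.0195  0.0414] yaw -3.27 tiltfix wx,wy 0.0008 -0.0012 F [-1.45  0.65  1.94] g -0.002
  along -0.0371 lat -0.0 F_along -1.49
```

```bash
python3 -m jog '[[[0.0015,-0.0001,0],[0,0,0],0]]' >/dev/null; python3 st.py|tail -1;python3 -m jog '[[[0.0015,-0.0001,0],[0,0,0],0]]'>/dev/null; python3 st.py
```

```text
along -0.0355 lat -0.0001 F_along -1.91
t 13.9 p [ 0.5464 -0.0196  0.0411] yaw -3.28 tiltfix wx,wy 0.0009 -0.0041 F [-11.95   0.47   8.37] g 0.005
  along -0.0351 lat -0.0001 F_along -11.96
```

```bash
python3 -m jog '[[[0.0015,-0.0001,0],[0,0,0],0]]' >/dev/null; python3 st.py|tail -1;python3 -m jog '[[[0.0015,-0.0001,0],[0,0,0],0]]'>/dev/null; python3 st.py
```

```text
along -0.0351 lat -0.0001 F_along -9.34
t 14.15 p [ 0.5465 -0.0196  0.0405] yaw -3.26 tiltfix wx,wy 0.0013 -0.0111 F [-8.22  0.64  6.12] g 0.0
  along -0.035 lat -0.0001 F_along -8.24
```

```bash
python3 -m jog '[[[0.002,-0.0001,0.001],[0.001,-0.011,0],0]]' ; python3 st.py
```

```text
clock: 14.28
position: [0.5467, -0.0195, 0.0406]
ee_rot: [1.0, -0.028, -0.002, 0.0]
ft_force: [-7.4, 1.0, -1.6]
grip_width: 0.001
t 14.28 p [ 0.5467 -0.0195  0.0406] yaw -3.25 tiltfix wx,wy 0.0003 -0.0044 F [-7.44  0.97 -1.58] g 0.001
  along -0.0349 lat 0.0 F_along -7.48
```

```bash
python3 -m jog '[[[0.0025,-0.0002,0.0008],[0,-0.004,0],0]]' ; python3 st.py
```

```text
clock: 14.4
position: [0.5468, -0.0196, 0.0404]
ee_rot: [1.0, -0.028, -0.003, 0.0]
ft_force: [-11.4, 0.6, 5.9]
grip_width: -0.0
t 14.4 p [ 0.5468 -0.0196  0.0404] yaw -3.24 tiltfix wx,wy 0.0004 -0.0056 F [-11.42   0.64   5.91] g -0.0
  along -0.0348 lat -0.0 F_along -11.43
```

```bash
python3 -m jog '[[[0.003,-0.0002,0.0015],[0,-0.006,0],0]]' ; python3 st.py
```

```text
clock: 14.52
position: [0.5476, -0.0196, 0.0408]
ee_rot: [1.0, -0.028, -0.002, 0.0]
ft_force: [-7.3, 0.6, -0.3]
grip_width: 0.002
t 14.53 p [ 0.5476 -0.0196  0.0408] yaw -3.23 tiltfix wx,wy 0.0004 -0.0044 F [-7.3   0.57 -0.26] g 0.002
  along -0.0339 lat -0.0 F_along -7.32
```

```bash
python3 -m jog '[[[0.003,-0.0002,0.0012],[0,-0.005,0],0]]' >/dev/null; python3 st.py
```

```text
t 14.65 p [ 0.5486 -0.0197  0.0409] yaw -3.22 tiltfix wx,wy 0.0004 -0.004 F [-7.32 -0.01 -1.47] g -0.001
  along -0.033 lat -0.0001 F_along -7.3
```

```bash
python3 -m jog '[[[0.003,-0.0002,0.0012],[0,-0.005,0],0]]' >/dev/null; python3 st.py
```

```text
t 14.78 p [ 0.5495 -0.0198  0.0409] yaw -3.21 tiltfix wx,wy 0.0003 -0.0036 F [-7.11 -0.01 -0.25] g -0.004
  along -0.032 lat -0.0001 F_along -7.1
```

```bash
python3 -m jog '[[[0.003,-0.0002,0.0012],[0,-0.004,0],0]]' >/dev/null; python3 st.py
```

```text
t 14.9 p [ 0.5504 -0.0199  0.041 ] yaw -3.2 tiltfix wx,wy 0.0004 -0.0043 F [-8.21  0.6  -0.53] g 0.001
  along -0.0311 lat -0.0001 F_along -8.23
```

```bash
python3 -m jog '[[[0.003,-0.0002,0.0012],[0,-0.004,0],0]]' >/dev/null; python3 st.py
```

```text
t 15.03 p [ 0.5514 -0.02    0.041 ] yaw -3.19 tiltfix wx,wy 0.0004 -0.005 F [-8.08  0.57 -0.35] g -0.004
  along -0.0302 lat -0.0002 F_along -8.1
```

```bash
python3 -m jog '[[[-0.004,0.0002,0],[0,0,0],0],[[-0.012,0.0007,0],[0,0,0],0],[[-0.03,0.002,0],[0,0,0],0],[[-0.03,0.002,0.02],[0,0,0],0],[[0,0,0.05],[0,0,0],0]]'; python3 st.py; python3 -m jog '[[[0,0,0.06],[0,0,0],0],[[-0.03,-0.05,0.03],[0,0,0],0],[[0,-0.06,0],[0,0,0],0],[[0,-0.06,0],[0,0,0],0],[[0,-0.06,0],[0,0,0],0]]';python3 -m jog '[[[0,-0.06,0],[0,0,0],0],[[0,-0.06,0],[0,0,0],0],[[0,0,0],[0,0,0],0]]'; python3 - <<'E'
from h import *
p,d=cams.camera("side");crop(p,260,220,340,280,10,"pics/s9.png");np.save("pics/s9.npy",p)
p,d=cams.camera("top");crop(p,260,190,360,265,8,"pics/t9.png");np.save("pics/t9.npy",p);cv2.imwrite("pics/t9f.png",p[:,:,::-1])
E
```

```text
clock: 15.65
position: [0.4698, -0.0148, 0.1093]
ee_rot: [1.0, -0.028, -0.004, 0.0]
ft_force: [0.8, -0.9, 0.0]
grip_width: 0.003
t 15.65 p [ 0.4698 -0.0148  0.1093] yaw -3.19 tiltfix wx,wy -0.0002 -0.0088 F [ 0.83 -0.86  0.05] g 0.003
  along -0.1119 lat 0.0004 F_along 0.88
clock: 16.27
position: [0.441, -0.2434, 0.2068]
ee_rot: [1.0, -0.023, 0.003, 0.003]
ft_force: [1.6, 0.2, 0.2]
grip_width: 0.001
clock: 16.65
position: [0.4378, -0.3716, 0.2073]
ee_rot: [1.0, -0.026, 0.005, 0.004]
ft_force: [-0.7, 0.4, 0.4]
grip_width: -0.003
```

View pics/s9.png

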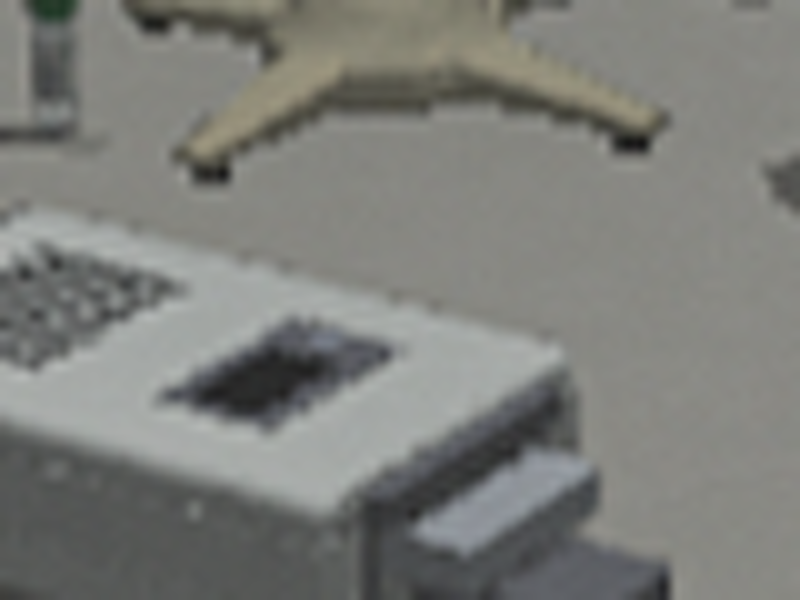

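View pics/t9.png

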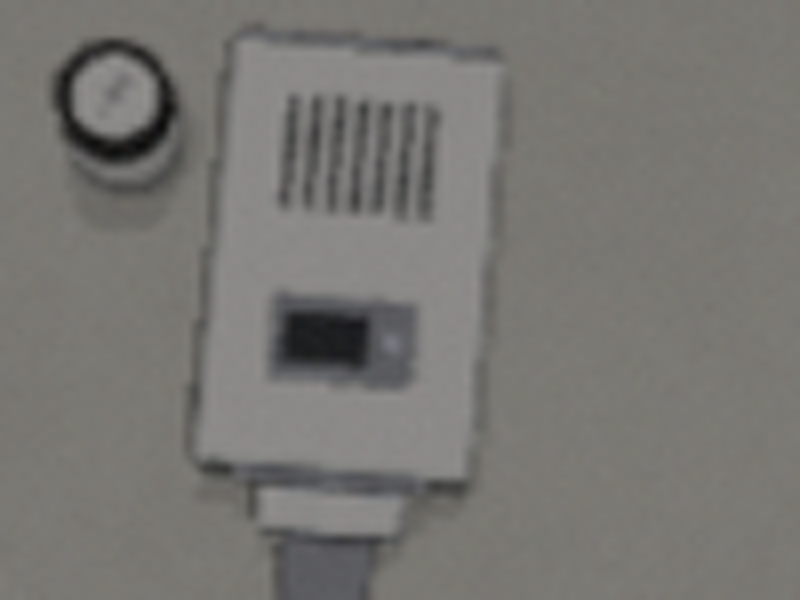

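View pics/t9f.png

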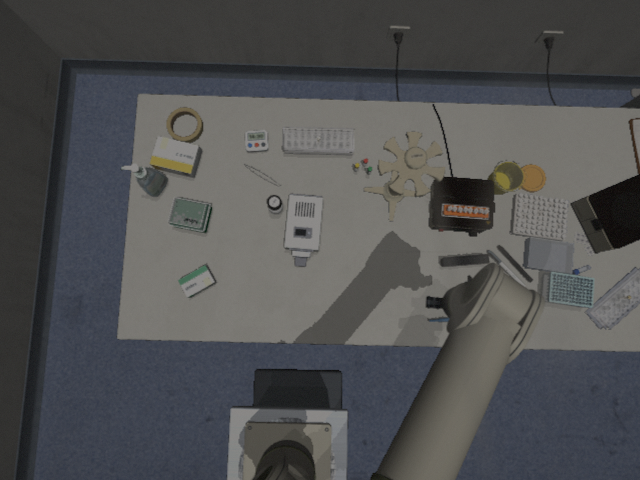

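```bash
python3 - <<'E'
from h import *
a=np.array([.5815,-.0215]);d=np.array([.9984,-.0564]);n=np.array([.0564,.9984])
t=np.load("pics/t9.npy").astype(float).mean(-1)
pts=[]
for u in range(294,309):
    c=t[248:262,u]; i=np.argmin(np.diff(c)); 
    g=np.diff(c); w=np.clip(-g[max(i-1,0):i+2],0,None); v=248+0.5+(w*np.arange(max(i-1,0),i+2)).sum()/w.sum()
    P=ray("top",[(u,v)],0.032)[0,:2]; pts.append((((P-a)@d*1000).round(1),((P-a)@n*1000).round(1)))
print(pts)
A=np.load("pics/t9.npy").astype(int);B=np.load("pics/top0p.npy").astype(int)
D=np.abs(A-B).max(-1)
for nm,(x0,y0,x1,y1) in {"box":(175,258,220,300),"jar":(262,190,288,215),"tip":(165,190,215,238),"reader":(282,190,326,246),"strip":(436,250,470,268)}.items(): print(nm,(D[y0:y1,x0:x1]>25).sum())
print(sensors.get_obs()["clock"])
E
```

```text
[(np.float64(-18.8), np.float64(18.3)), (np.float64(-18.6), np.float64(15.5)), (np.float64(-18.5), np.float64(12.8)), (np.float64(-19.2), np.float64(9.9)), (np.float64(-19.3), np.float64(7.2)), (np.float64(-20.0), np.float64(4.3)), (np.float64(-20.0), np.float64(1.5)), (np.float64(-20.0), np.float64(-1.2)), (np.float64(-19.7), np.float64(-4.0)), (np.float64(-19.5), np.float64(-6.7)), (np.float64(-19.3), np.float64(-9.5)), (np.float64(-19.1), np.float64(-12.2)), (np.float64(-18.8), np.float64(-15.0)), (np.float64(-18.6), np.float64(-17.7)), (np.float64(-18.2), np.float64(-20.5))]
box 0
jar 0
tip 0
reader 0
strip 0
16.75
```

```bash
python3 -c "
from workcell import manip
print(manip.hand_in())"
```

```text
the job is handed in; nothing more can be done
None
```

The carrier is in the slot, the plunger is pressed in by about 5 mm, and I handed the job in at about 16.8 s.

**What I did:** I gripped the carrier across its width near one end and lifted it. I slid it about 70 mm into the slot, let go, and pushed it on from behind with the closed fingers.
- While it slid freely, the push force stayed at about 1–2 N.
- At 35.1 mm before the mouth (tool position) it jumped to 8–12 N, which I took as meeting the plunger.
- I then pushed 4.9–5.3 mm further at a steady 7–8 N and backed the arm off.

**Last checks:**
- **Position:** the top camera puts the carrier's outer end about 19 mm outside the mouth. That agrees with where the fingers stopped, and it puts the untouched plunger at about 96 mm, inside the stated 84–108 mm.
- **Straightness:** the end lies square to the slot within what the image can show, about 1–2 mm.
- **Other objects:** the carton, jar, tip box, strip block and reader show no change between the first and last top pictures.
- **Arm:** it was clear of everything at hand-in.

**Uncertain:** the first push steps against the plunger hardly moved it and pressed the fingertips down on the carrier with about 6–8 N. Correcting the tool's tilt and height and taking longer steps fixed that. The 5 mm comes from arm motion after contact; the plunger is out of sight, so I could not check it directly.

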